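Set the card strip gauge to the red mark and lock it

TASK

Set the card strip gauge on the craft table: with a fingertip, roll the brass knurled wheel until the sliding stop has closed in and its black pointer stands level with the red gauge mark, then press the orange lock lever down flat. Move the stop only by the wheel, never by touching the stop or the mark; lift nothing, do not shove the gauge about, and leave the jars, lid, pebble, brush and card alone.

Things in the scene. Friction and masses are not known exactly. Their poses are not given: they have to be found in the camera images.
- jig: the card strip gauge, a loose 2.6 kg fixture: blue base plate 150 x 360 x 16 mm, long along its own y; origin at the centre of its underside, z up. Aluminium fence across its -y end (inner face y = -150 mm), then the sliding stop, the wheel (y = +60 mm) and the lock lever, on the line x = 0. Grey housing under the wheel 54 mm wide, 52 mm high. White scale along its +x edge
- wheel_top (a point): topmost point of the brass wheel, 75 mm above the table and 23 mm clear of its housing. The point does not turn with the wheel; the wheel does not give
- wheel: the brass knurled wheel, 60 mm diameter, 20 mm wide; origin at its centre, axis along the gauge's x. Dragging its top towards the gauge's -y closes the gap, towards +y opens it: the stop goes the same way as the fingertip, 1 mm for each 2.5 mm of rim travel, and stays where it is left. Rolling takes about 1.1 N along the rim; several strokes are needed
- stop_pointer (a point): tip of the black pointer of the aluminium sliding stop (stop 85 x 12 x 28 mm high; its face towards the fence is in line with the pointer, 3 mm wide, lying just above the scale, 23 mm above the table). It slides along the gauge's y, starting at y = -50 mm (gap 100 mm), and closes towards -y
- mark_band (a point): centre of the top of the red gauge mark, a band 8 mm wide along the gauge's y, on the outer side of the white scale, 21 mm above the table; its axes are the gauge's. It lies 20 to 55 mm nearer the fence (-y) than the pointer's start and differs each time. The pointer is level with it when both have the same y along the gauge
- lock_hinge (a point): hinge axis (along the gauge's x) of the orange lock lever, 45 mm above the table, at y = +115 mm of the gauge
- lock_tip (a point): free end of the lock lever, 58 mm from the hinge; lever 24 mm wide, 5 mm thick (8 mm at the end). At the start it rises at 50 degrees from the hinge towards the gauge's +y; pressed down it lies level, its top face 3 mm above the hinge axis (end 4 mm)
- lock (a joint): angle of the lock lever: 0 raised (as at the start), 0.87 rad pressed down flat against its end stop; it needs about 1 to 2 N at its end and stays where it is left
- jar_blue: blue closed paint jar, 42 mm across, 48 mm tall, black cap; bystander; origin at the centre of its underside
- jar_green: green closed paint jar, 42 mm across, 48 mm tall, black cap; bystander; origin at the centre of its underside
- jar_red: red closed paint jar, 42 mm across, 48 mm tall, black cap; bystander; origin at the centre of its underside
- jar_lid: black jar lid, disc 42 mm across, 11 mm high; bystander; origin at the centre of its underside
- pebble: grey pebble, 50 mm across, 22 mm high; bystander; origin at the centre of its underside
- brush: flat paint brush with a wooden handle, 170 mm long, lying along its own x; bystander
- card_block: block of card offcuts, 90 x 60 x 18 mm; bystander; origin at the centre of its underside
- stop: the sliding stop with its pointer and the steel rack bar that runs from it along the base into the housing; origin at the foot of its face, at y = -50 mm of the gauge at the start; not to be touched
- mark: the red gauge mark's block, 14 x 8 x 4 mm; origin at the centre of its underside; not to be touched

How it is judged:
By the outcome, as a careful person would: the job done as asked, in the order asked, and still so for the second after the job is handed in, with the robot touching nothing.
It also fails if it takes over 51 s, if anything falls off the work surface, if the arm or the gripper's body presses on something with over 40 N, if the wrist force passes 120 N, or if a joint passes its speed limit or range.

ROBOT

A 7-joint arm with a two-finger parallel gripper is mounted at the origin on the work surface. World frame = base frame: x ahead of the robot, y to its left, z up, the work surface at z = 0. Lengths are in m, angles in degrees, forces in N, time in s.
With the tool pointing down it reaches from about 0.35 to 0.9 m from the base axis. Payload 8.1 kg.
Tool frame: the origin (TCP) lies on the centre line of the jaws, within the pads' length; the fingertips stand 17 mm ahead of it and the grasp point (between the pads) lies 2 mm behind it; z points along the fingers, y is the line along which they close (so a half turn about z gives the same grasp; the last joint's range is limited). The gripper opens to 85 mm and grips with 20 to 120 N. Pads are 22 mm wide; open, the fingers measure 114 mm over their backs; the gripper's body (76 mm by 85 mm) begins 54 mm behind the grasp point. The pads swing forward as they close: fully open they stand 13 mm farther back than shut.
Start: joints at [-80.191, 24.895, 1.432, 90.138, -0.665, 64.973, -4.303], TCP at [0.169, 0.602, 0.248] pointing down, gripper open.
Joint ranges: [-149.89, 149.89], [-25.12, 119.58], [-72.63, 75.52], [4.76, 147.25], [-75.54, 255.54], [6.69, 114.76], [-157.13, 157.13]. Speed limits (degrees/s): [127.2, 127.2, 172.46, 172.46, 180, 180, 180].

INTERFACE

Orientations are given as [roll, pitch, yaw] about the fixed x, y, z axes, in that order (R = Rz(yaw) Ry(pitch) Rx(roll)).
In Python, from station import manip gives the robot as it stands. The module is installed in compiled form; this text tells all that it offers.
- The arm moves only by the tool send_rows, never from a script. Its argument "rows" is a list of rows, each a list of 7 numbers: the opening, from 0 (shut) to 1 (fully open), then the shift along the world's x, y, z in units of 30 mm (1.0 is 30 mm), then the turn, a rotation vector about the world's x, y, z in units of 6 degrees (1.0 is 6 degrees). A call has 1 to 20 rows; each row shifts and turns the commanded pose from where the row before left it; what a row does not reach is not made up. A row lasts 1/12 s, in which the tool goes at most 41.7 mm and 7.16 degrees, less where a joint would pass 70% of its speed; a pose out of reach is approached as far as the arm can. A call is refused whole if a number of a shift passes 1 or a number of a turn 1, either way. A call with a gripper value outside its range is refused whole. The fingers move at their own pace and stop on an object; "force" is the grip in N (left out, the last holds). Time passes only in rows, so rows that do not move let the fingers close. It gives the time, the measured TCP pose, the force, the opening and the grip force at its end, in the units of the state.
- manip.get_state(): the state, without advancing time (a new reading comes with each control period).
- manip.grab_frame(name): name is "scene" or "top"; returns (picture, depth): 400x640x3 uint8, red, green, blue; 400x640 float32, m along the optical axis (not along the pixel's ray), 0 where there is no reading.
- manip.calibration(name): a dict with "camera_matrix" (3x3 intrinsics, pixels), "D" ([k1, k2, p1, p2, k3] as OpenCV has them; the pictures are not rectified), "cam_to_world" (4x4, takes a point from camera to world coordinates). Camera axes: x right, y down, z forward; pixel columns grow to the right and rows downward; lengths in m; the calibration is good to about 2 mm. A picture is of the moment at which its call begins. calibration takes no time and is no camera call.
- manip.job_done(): hands the job in; it is judged then, once.
The state is a dict: "time": time; "qpos": joint angles; "qd": joint speeds; "effort": joint torques, N m; "tool_pos": TCP position; "tcp_rot": TCP orientation; "contact_force": force on the tool from outside, world axes, zero at the start; "moment": the same for the moment, N m; "finger_gap": finger opening in m; "finger_force": force on a finger pad.
Only numpy, scipy, OpenCV 4.12 (cv2) and the standard library are available. Lean on these libraries where they do the work, as an engineer would, in place of code of your own. Each camera call takes 0.05 s, during which the arm holds its last target. There are 200 camera calls.

## Working session

There is one attempt and no reset: what is moved stays moved. The work goes in short steps, Python scripts to look and compute and a tool call to move; the robot and the scene stay as the last step left them, time stands still between calls to the robot, and variables do not carry over. Pictures are saved under pics/ and viewed, at most 10 in all, crops included, and the job is handed in when it is done.

Besides the shell and the picture viewer there is one more tool, called after "Emit:" as name([rows], argument=value, ...), one row to a line, values as JSON. send_rows: Moves the arm, as the interface text tells. Its arguments: {"type":"object","properties":{"rows":{"type":"array"},"force":{"type":"number"}},"required":["rows"]}

```bash
mkdir -p pics; cat > h.py <<'E'
import numpy as np,cv2
from station import manip
def grab(n):
    p,d=manip.grab_frame(n); return p,d,manip.calibration(n)
def save(p,f): cv2.imwrite('pics/'+f,cv2.cvtColor(p,cv2.COLOR_RGB2BGR))
def world(c,uv,z):  # depth z
    uv=np.array(uv,float).reshape(-1,1,2)
    n=cv2.undistortPoints(uv,c['camera_matrix'],np.array(c['D'],float)).reshape(-1,2)
    P=np.c_[n,np.ones(len(n))]*np.reshape(z,(-1,1))
    T=np.array(c['cam_to_world']); return P@T[:3,:3].T+T[:3,3]
def plane(c,uv,h):  # ray hits z=h
    T=np.array(c['cam_to_world']); r=world(c,uv,1.0)-T[:3,3]
    return T[:3,3]+r*((h-T[2,3])/r[:,2:3])
def proj(c,X):
    T=np.linalg.inv(np.array(c['cam_to_world']))
    return cv2.projectPoints(np.array(X,float).reshape(-1,1,3),cv2.Rodrigues(T[:3,:3])[0],T[:3,3],c['camera_matrix'],np.array(c['D'],float))[0].reshape(-1,2)
E
python3 - <<'E'
from h import *
for n in('scene','top'):
    p,d,c=grab(n); save(p,n+'0.png'); np.savez(n+'0.npz',p=p,d=d); print(n,np.round(c['cam_to_world'],3).tolist(),c['camera_matrix'][0][0])
print(manip.get_state())
E
```

```text
scene [[-0.42, 0.735, -0.532, 1.116], [0.908, 0.344, -0.24, 0.219], [0.007, -0.584, -0.812, 0.883], [0.0, 0.0, 0.0, 1.0]] 428.71773823447074
top [[-0.028, -0.988, 0.153, 0.44], [-1.0, 0.027, -0.007, -0.029], [0.002, -0.153, -0.988, 0.974], [0.0, 0.0, 0.0, 1.0]] 436.55651444835826
{'time': 0.1, 'qpos': array([-80.19126061,  24.93364533,   1.42972318,  90.18474216,
        -0.6657713 ,  64.97231566,  -4.30256522]), 'qd': array([ 0.01634761, -0.04574332, -0.07637965, -0.13286135, -0.05183122,
        0.02690757,  0.00714415]), 'effort': array([ 3.96027113e-03, -6.71754956e+01,  1.02857184e+00, -3.16900885e+01,
        1.58531562e-02,  7.20683718e-03, -5.65191499e-05]), 'tool_pos': array([0.1689064 , 0.6012946 , 0.24758556]), 'tcp_rot': array([-1.79917821e+02,  6.00737910e-03,  1.64309648e+02]), 'contact_force': array([-0.162169  ,  0.08189748,  0.52880329]), 'moment': array([-0.02691018, -0.00401298,  0.01964233]), 'finger_force': 0.0, 'finger_gap': 0.08534818675770303}
```

View pics/top0.png

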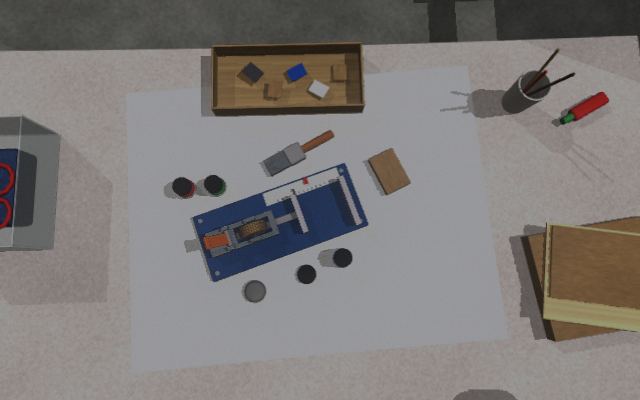

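View pics/scene0.png

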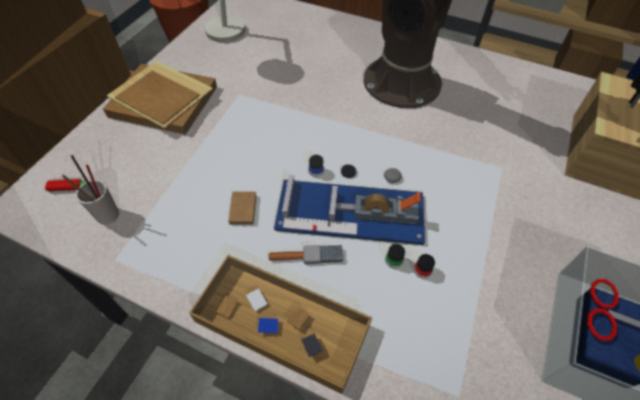

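The top view shows the gauge, with its fence on the right (about 350,200), wheel at (254,229), orange lever at (217,241), pointer near (293,192) and red mark near (306,181). Next I'll fit its pose.

```bash
cat >> h.py <<'E'
def jigpose(p,c):
    hsv=cv2.cvtColor(p,cv2.COLOR_RGB2HSV)
    m=cv2.inRange(hsv,(100,120,30),(130,255,255))
    m[:140]=0;m[300:]=0;m[:,:180]=0;m[:,400:]=0
    ys,xs=np.nonzero(m)
    X=plane(c,np.c_[xs,ys],0.016)[:,:2]
    n,l=cv2.connectedComponents(m); k=1+np.argmax([(l==i).sum() for i in range(1,n)])
    X=X[l[ys,xs]==k]
    r=cv2.minAreaRect((X*1000).astype(np.float32)); return r
E
python3 - <<'E'
from h import *
z=np.load('top0.npz');p,d=z['p'],z['d'];c=manip.calibration('top')
r=jigpose(p,c);print(r);box=cv2.boxPoints(r);print(box)
# frame: long axis towards world +y
e=[box[1]-box[0],box[2]-box[1]];v=max(e,key=np.linalg.norm);v=v/np.linalg.norm(v);v=v*np.sign(v[1])
xa=np.array([v[1],-v[0]]);C=np.array(r[0]);print('ax',xa,v,np.degrees(np.arctan2(xa[1],xa[0])))
def G(x,y,z): 
    w=C+xa*x+v*y; return [w[0]/1000,w[1]/1000,z/1000]
hsv=cv2.cvtColor(p,cv2.COLOR_RGB2HSV)
m=(cv2.inRange(hsv,(0,130,80),(6,255,255))|cv2.inRange(hsv,(174,130,80),(180,255,255)));m[:170]=0;m[195:]=0;m[:,:285]=0;m[:,330:]=0
ys,xs=np.nonzero(m);print(len(xs),xs.mean(),ys.mean());q=plane(c,[[xs.mean(),ys.mean()]],.021)[0,:2]*1000-C;print('mark jig',q@xa,q@v)
pts=dict(wheel=G(0,60,75),hinge=G(0,115,45),tip=G(0,115+37.3,45+44.4),ptr=G(55,-50,23),f=G(0,-150,16))
img=cv2.resize(p[140:300,180:380],None,fx=4,fy=4,interpolation=cv2.INTER_CUBIC)[:600]
for n,P in pts.items():
    u=proj(c,P)[0];print(n,np.round(P,4),u);cv2.circle(img,tuple(int(a) for a in (u-[180,140])*4+2),3,(0,255,0),1)
for b in box:
    u=proj(c,[b[0]/1000,b[1]/1000,.016])[0];cv2.circle(img,tuple(int(a) for a in (u-[180,140])*4+2),4,(255,255,0),1)
save(img,'top0b.png')
# depth check
for uv in [(254,229),(215,265),(280,255)]:
    print(uv,world(c,[uv],[d[uv[1],uv[0]]]))
E
```

```text
((538.3531494140625, 41.77186584472656), (146.70236206054688, 355.8811340332031), 18.90372657775879)
[[ 411.30923  186.35085]
 [ 526.6072  -150.33559]
 [ 665.3971  -102.80711]
 [ 550.0991   233.87932]]
ax [0.94606435 0.32397884] [-0.32397884  0.94606435] 18.903719
20 305.05 179.9
mark jig 66.54816139953715 -82.61052251472583
wheel [0.5189 0.0985 0.075 ] [250.77266203 228.35021775]
hinge [0.5011 0.1506 0.045 ] [228.2046024  238.64272373]
tip [0.489  0.1859 0.0894] [206.26711284 243.86394697]
ptr [0.6066 0.0123 0.023 ] [293.00967134 189.59878538]
f [ 0.5869 -0.1001  0.016 ] [343.94763656 197.46989096]
(254, 229) [[0.51729913 0.0917772  0.07601176]]
(215, 265) [[0.44702824 0.18435531 0.01603481]]
(280, 255) [[0.46431784 0.04383412 0.01496275]]
```

View pics/top0b.png

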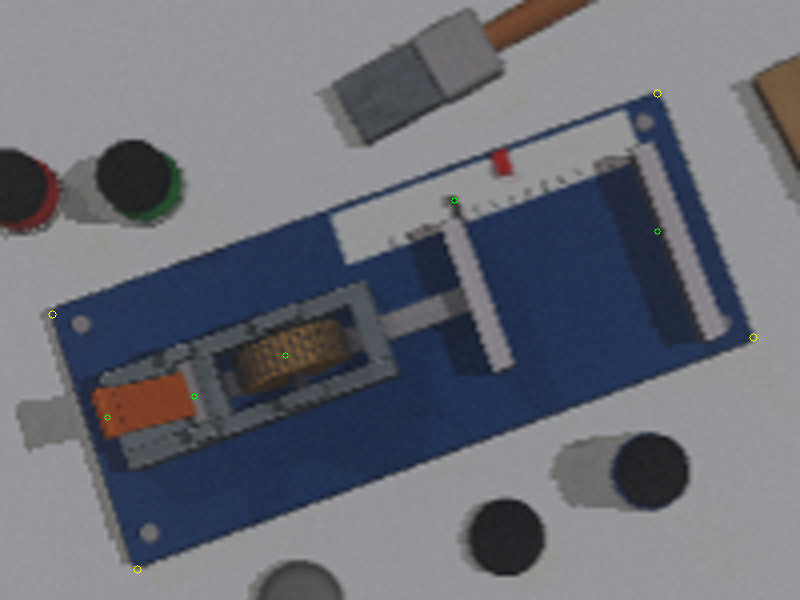

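The crop shows the fit is good: wheel about (290,356), pointer tip (454,203), mark (502,162). The mark sits near gauge y = -82.6, so about 33 mm of closing, or 81 mm of rim travel. I'll move above the wheel with the gripper shut.

Emit:
send_rows([
  [0, 0.65, -0.93, 0, 0, 0, 0.32],
  [0, 0.65, -0.93, 0, 0, 0, 0.32],
  [0, 0.65, -0.93, 0, 0, 0, 0.32],
  [0, 0.65, -0.93, 0, 0, 0, 0.32],
  [0, 0.65, -0.93, 0, 0, 0, 0.32],
  [0, 0.65, -0.93, 0, 0, 0, 0.32],
  [0, 0.65, -0.93, 0, 0, 0, 0.32],
  [0, 0.65, -0.93, 0, 0, 0, 0.32],
  [0, 0.65, -0.93, 0, 0, 0, 0.32],
  [0, 0.65, -0.93, 0, 0, 0, 0.32],
  [0, 0.65, -0.93, 0, 0, 0, 0.32],
  [0, 0.65, -0.93, 0, 0, 0, 0.32],
  [0, 0.65, -0.93, 0, 0, 0, 0.32],
  [0, 0.65, -0.93, 0, 0, 0, 0.32],
  [0, 0.65, -0.93, 0, 0, 0, 0.32],
  [0, 0.65, -0.93, 0, 0, 0, 0.32],
  [0, 0.65, -0.93, 0, 0, 0, 0.32],
  [0, 0.65, -0.93, 0, 0, 0, 0.32],
  [0, 0, 0, 0, 0, 0, 0],
  [0, 0, 0, 0, 0, 0, 0],
], force=30)

```text
time: 1.77
tool_pos: [0.5206, 0.0972, 0.2479]
tcp_rot: [-180.0, -0.0, -161.4]
contact_force: [-0.1, 0.4, -0.1]
finger_gap: -0.0
finger_force: 0.0
```

```bash
python3 - <<'E'
from h import *
z=np.load('top0.npz');d=z['d'];c=manip.calibration('top')
C=np.array([.5384,.0418]);xa=np.array([.946,.324]);v=np.array([-.324,.946])
ys,xs=np.mgrid[205:275,185:300];ys=ys.ravel();xs=xs.ravel()
X=world(c,np.c_[xs,ys],d[ys,xs]);q=X[:,:2]-C;a=q@xa*1000;b=q@v*1000
print('cols jigx -40..40 step8')
for y in range(20,184,8):
    print(y,[int(np.max(X[(abs(a-x)<4)&(abs(b-y)<4),2],initial=0)*1000) for x in range(-40,41,8)])
print(manip.get_state())
p,d,c=grab('scene');u=proj(c,[.5189,.0985,.1])[0].astype(int);print(u)
x0,y0=u[0]-100,u[1]-90
save(cv2.resize(p[y0:y0+150,x0:x0+200],None,fx=4,fy=4,interpolation=cv2.INTER_CUBIC),'s1.png')
E
```

```text
cols jigx -40..40 step8
20 [18, 19, 41, 42, 43, 43, 41, 42, 43, 38, 18]
28 [17, 18, 43, 42, 51, 53, 52, 43, 43, 17, 20]
36 [19, 19, 41, 40, 67, 64, 69, 40, 43, 39, 19]
44 [17, 18, 42, 44, 74, 76, 74, 41, 41, 37, 17]
52 [17, 18, 53, 53, 75, 76, 76, 52, 54, 19, 20]
60 [17, 19, 54, 55, 77, 78, 77, 72, 54, 18, 18]
68 [18, 19, 54, 53, 76, 77, 77, 50, 55, 20, 18]
76 [18, 18, 53, 41, 75, 75, 75, 36, 50, 40, 19]
84 [18, 20, 41, 41, 67, 68, 68, 58, 42, 39, 19]
92 [19, 17, 41, 42, 57, 55, 60, 42, 41, 41, 18]
100 [18, 19, 42, 42, 41, 42, 42, 41, 42, 40, 18]
108 [19, 19, 53, 55, 52, 49, 50, 50, 53, 37, 18]
116 [19, 19, 55, 55, 56, 55, 56, 53, 55, 16, 19]
124 [20, 19, 55, 53, 64, 64, 64, 63, 55, 39, 17]
132 [18, 18, 42, 43, 74, 71, 72, 72, 42, 39, 18]
140 [17, 18, 43, 40, 85, 83, 82, 83, 43, 40, 19]
148 [19, 18, 40, 43, 95, 94, 96, 94, 43, 41, 18]
156 [19, 18, 41, 42, 94, 93, 94, 90, 43, 41, 18]
164 [19, 19, 35, 38, 39, 19, 0, 0, 40, 18, 17]
172 [19, 18, 18, 16, 18, 18, 17, 18, 19, 19, 19]
180 [16, 18, 17, 18, 17, 19, 17, 19, 17, 18, 16]
{'time': 1.7667, 'qpos': array([-25.70635605,  15.98323101,  11.83175592, 104.15649293,
        -3.67870033,  60.27099205,  96.11490408]), 'qd': array([-2.33188648, -0.58137348, -2.66786316,  0.88720805, -0.58980396,
        0.09588929, -1.5795766 ]), 'effort': array([  2.57712141, -52.30425239,   4.15647894, -30.79538226,
         0.38747856,  -0.08941354,   0.58629949]), 'tool_pos': array([0.52064818, 0.09723283, 0.24793366]), 'tcp_rot': array([-1.79960296e+02, -4.00681826e-02, -1.61393531e+02]), 'contact_force': array([-0.08449447,  0.36574268, -0.10067136]), 'moment': array([0.02719076, 0.07545181, 0.01409061]), 'finger_force': 0.0, 'finger_gap': -1.0022330985304113e-05}
[378 190]
```

View pics/s1.png

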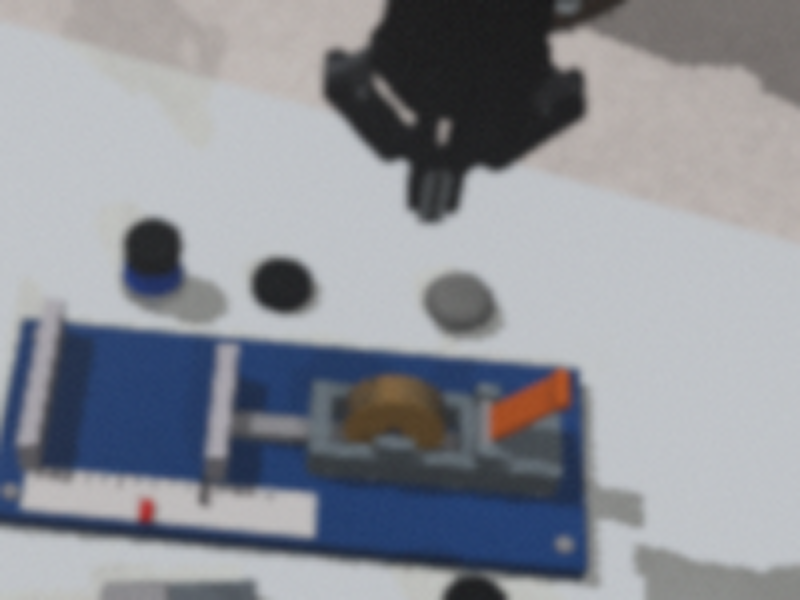

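The scene crop shows the shut fingers above the gauge (tip about (430,215)), the wheel at (395,410), the pointer at (205,495) and the mark at (147,511). I'll descend to just above the wheel's +y side.

Emit:
send_rows([
  [0, -0.02, 0.05, -0.6, 0, 0, 0.01],
  [0, -0.02, 0.05, -0.6, 0, 0, 0.01],
  [0, -0.02, 0.05, -0.6, 0, 0, 0.01],
  [0, -0.02, 0.05, -0.6, 0, 0, 0.01],
  [0, -0.02, 0.05, -0.6, 0, 0, 0.01],
  [0, -0.02, 0.05, -0.6, 0, 0, 0.01],
  [0, -0.02, 0.05, -0.6, 0, 0, 0],
  [0, -0.02, 0.05, -0.6, 0, 0, 0],
  [0, 0, 0, -0.2, 0, 0, 0],
  [0, 0, 0, 0, 0, 0, 0],
  [0, 0, 0, 0, 0, 0, 0],
])

```text
time: 2.73
tool_pos: [0.515, 0.1122, 0.0986]
tcp_rot: [180.0, -0.0, -160.7]
contact_force: [0.1, -0.2, 0.2]
finger_gap: -0.0003
finger_force: 0.0
```

Emit:
send_rows([
  [0, 0, 0, -0.1, 0, 0, 0],
  [0, 0, 0, -0.07, 0, 0, 0],
  [0, 0, 0, -0.03, 0, 0, 0],
  [0, 0, 0, 0, 0, 0, 0],
])

```text
time: 3.07
tool_pos: [0.5153, 0.1115, 0.0925]
tcp_rot: [180.0, 0.0, -160.8]
contact_force: [0.6, 0.6, 0.2]
finger_gap: -0.0001
finger_force: 0.0
```

Emit:
send_rows([
  [0, 0, 0, -0.03, 0, 0, 0],
  [0, 0, 0, 0, 0, 0, 0],
  [0, 0, 0, 0, 0, 0, 0],
])

```text
time: 3.32
tool_pos: [0.5154, 0.1115, 0.0916]
tcp_rot: [180.0, 0.0, -160.8]
contact_force: [0.7, 0.8, 0.7]
finger_gap: -0.0001
finger_force: 0.4
```

Emit:
send_rows([
  [0, 0, 0, -0.03, 0, 0, 0],
  [0, 0, 0, 0, 0, 0, 0],
  [0, 0, 0, 0, 0, 0, 0],
])

```text
time: 3.57
tool_pos: [0.5155, 0.1118, 0.0912]
tcp_rot: [180.0, 0.0, -160.8]
contact_force: [-1.7, 0.0, 8.9]
finger_gap: -0.0002
finger_force: 4.4
```

Emit:
send_rows([
  [0, 0, 0, -0.03, 0, 0, 0],
  [0, 0, 0, 0, 0, 0, 0],
  [0, 0, 0, 0, 0, 0, 0],
])

```text
time: 3.82
tool_pos: [0.5154, 0.1124, 0.0908]
tcp_rot: [179.9, 0.1, -160.7]
contact_force: [-5.5, 1.8, 16.0]
finger_gap: 0.0002
finger_force: 8.1
```

Emit:
send_rows([
  [0, 0, 0, 0.025, 0, 0, 0],
  [0, 0.03, -0.08, 0, 0, 0, 0],
  [0, 0.03, -0.08, 0, 0, 0, 0],
  [0, 0.03, -0.08, 0, 0, 0, 0],
  [0, 0, 0, 0, 0, 0, 0],
])

```text
time: 4.23
tool_pos: [0.5181, 0.1042, 0.0918]
tcp_rot: [180.0, 0.0, -160.8]
contact_force: [-5.4, -0.5, 19.9]
finger_gap: 0.0003
finger_force: 10.0
```

```bash
cat >> h.py <<'E'
def ptr(f=None,n='scene'):
    p,d,c=grab(n)
    C=np.array([.5384,.0418]);xa=np.array([.946,.324]);v=np.array([-.324,.946])
    # rectified scale patch, 4 px/mm, jig x 35..75, y -150..10, at z=22
    X,Y=np.meshgrid(np.arange(35,80,.25),np.arange(-150,10,.25))
    W=np.c_[C+(X.ravel()[:,None]*xa+Y.ravel()[:,None]*v)/1000,np.full(X.size,.022)]
    u=proj(c,W).astype(np.float32).reshape(X.shape+(2,))
    im=cv2.remap(p,u[...,0],u[...,1],cv2.INTER_CUBIC)
    im=cv2.rotate(im,cv2.ROTATE_90_COUNTERCLOCKWISE)
    if f: save(im,f)
    return im
E
python3 - <<'E'
from h import *
a=ptr();b=ptr(n='top');save(np.vstack([a,b]),'r1.png')
E
```

```text
(no output)
```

View pics/r1.png

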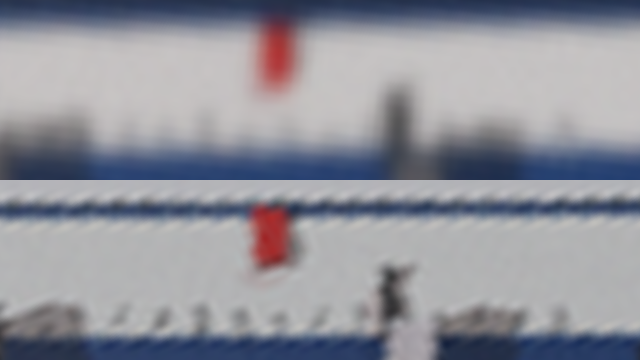

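The rectified strips from both cameras (4 px/mm) show the mark at column 278 (scene) and 270 (top), and the pointer at 397 and 390. That leaves about 30 mm to close, and the wheel is driving the stop. Next I'll continue the stroke.

Emit:
send_rows([
  [0, 0, 0, 0.02, 0, 0, 0],
  [0, 0.03, -0.08, 0, 0, 0, 0],
  [0, 0.03, -0.08, 0, 0, 0, 0],
  [0, 0.03, -0.08, 0, 0, 0, 0],
  [0, 0, 0, 0, 0, 0, 0],
])

```text
time: 4.75
tool_pos: [0.5207, 0.0967, 0.0919]
tcp_rot: [180.0, 0.0, -160.8]
contact_force: [-4.0, -2.4, 13.0]
finger_gap: -0.0001
finger_force: 6.9
```

```bash
cat >> h.py <<'E'
def gap(n='scene'):
    im=ptr(n=n).astype(float); r,g,b=im[...,0],im[...,1],im[...,2]
    A=im[20:100] if n=='scene' else im[25:95]
    w=np.clip(A[...,0]-A[...,1]-40,0,None).sum(0); xs=np.arange(im.shape[1]); mk=(w*xs).sum()/w.sum()
    # pointer rows, away from mark
    B=im[90:125] if n=='scene' else im[92:125]
    dk=np.clip(110-B.max(2),0,None).sum(0); dk[:200]=0; dk[440:]=0
    k=np.argmax(cv2.GaussianBlur(dk[None],(0,0),5)[0]); s=slice(max(k-14,0),k+15); pt=(dk[s]*xs[s]).sum()/dk[s].sum()
    return round(mk/4-150,2),round(pt/4-150,2),round((pt-mk)/4,2)
E
python3 -c "
from h import *
print(gap(),gap('top'))"
```

```text
(np.float64(-80.99), np.float64(-53.57), np.float64(27.41)) (np.float64(-82.57), np.float64(-55.98), np.float64(26.59))
```

Emit:
send_rows([
  [0, 0.03, -0.08, 0, 0, 0, 0],
  [0, 0.03, -0.08, 0, 0, 0, 0],
  [0, 0.03, -0.08, 0, 0, 0, 0],
  [0, 0.03, -0.08, 0, 0, 0, 0],
  [0, 0, 0, 0, 0, 0, 0],
])

```text
time: 5.27
tool_pos: [0.5244, 0.0869, 0.091]
tcp_rot: [-180.0, 0.0, -160.8]
contact_force: [-0.5, -0.4, 1.5]
finger_gap: 0.0
finger_force: 0.4
```

Emit:
send_rows([
  [0, 0, 0, 0.15, 0, 0, 0],
  [0, 0, 0, 0.15, 0, 0, 0],
  [0, -0.06, 0.16, 0, 0, 0, 0],
  [0, -0.06, 0.16, 0, 0, 0, 0],
  [0, -0.06, 0.16, 0, 0, 0, 0],
  [0, -0.06, 0.16, 0, 0, 0, 0],
  [0, -0.05, 0.15, 0, 0, 0, 0],
  [0, 0, 0, 0, 0, 0, 0],
  [0, 0, 0, -0.15, 0, 0, 0],
  [0, 0, 0, -0.1, 0, 0, 0],
  [0, 0, 0, -0.05, 0, 0, 0],
  [0, 0, 0, 0, 0, 0, 0],
])

```text
time: 6.27
tool_pos: [0.5156, 0.1113, 0.0912]
tcp_rot: [180.0, 0.0, -160.8]
contact_force: [-3.7, 0.3, 10.5]
finger_gap: 0.0003
finger_force: 5.0
```

```bash
python3 -c "
from h import *
print(gap(),gap('top'))"
```

```text
(np.float64(-80.99), np.float64(-57.84), np.float64(23.15)) (np.float64(-82.57), np.float64(-59.51), np.float64(23.06))
```

Emit:
send_rows([
  [0, 0.03, -0.08, 0, 0, 0, 0],
  [0, 0.03, -0.08, 0.01, 0, 0, 0],
  [0, 0.03, -0.08, 0.01, 0, 0, 0],
  [0, 0.03, -0.08, 0, 0, 0, 0],
  [0, 0.03, -0.08, 0, 0, 0, 0],
  [0, 0.03, -0.08, 0, 0, 0, 0],
  [0, 0.03, -0.08, -0.01, 0, 0, 0],
  [0, 0.03, -0.08, -0.01, 0, 0, 0],
  [0, 0.03, -0.08, -0.01, 0, 0, 0],
  [0, 0.03, -0.08, 0, 0, 0, 0],
  [0, 0, 0, 0, 0, 0, 0],
])

```text
time: 7.28
tool_pos: [0.5245, 0.086, 0.0906]
tcp_rot: [-180.0, -0.0, -160.9]
contact_force: [-1.0, -2.0, 3.6]
finger_gap: -0.0001
finger_force: 1.9
```

Emit:
send_rows([
  [0, 0, 0, 0.15, 0, 0, 0],
  [0, 0, 0, 0.16, 0, 0, 0],
  [0, -0.06, 0.16, 0, 0, 0, 0],
  [0, -0.06, 0.16, 0, 0, 0, 0],
  [0, -0.06, 0.16, 0, 0, 0, 0],
  [0, -0.06, 0.16, 0, 0, 0, 0],
  [0, -0.06, 0.16, 0, 0, 0, 0],
  [0, 0, 0, 0, 0, 0, 0],
  [0, 0, 0, -0.15, 0, 0, 0],
  [0, 0, 0, -0.1, 0, 0, 0],
  [0, 0, 0, -0.05, 0, 0, 0],
  [0, 0, 0, 0, 0, 0, 0],
])

```text
time: 8.28
tool_pos: [0.5156, 0.1113, 0.0912]
tcp_rot: [180.0, 0.0, -160.8]
contact_force: [-4.0, 0.5, 11.1]
finger_gap: -0.0003
finger_force: 5.0
```

```bash
python3 -c "
from h import *
print(gap(),gap('top'))"
```

```text
(np.float64(-80.98), np.float64(-68.19), np.float64(12.79)) (np.float64(-82.57), np.float64(-70.12), np.float64(12.45))
```

Emit:
send_rows([
  [0, 0.03, -0.08, 0, 0, 0, 0],
  [0, 0.03, -0.08, 0.01, 0, 0, 0],
  [0, 0.03, -0.08, 0.01, 0, 0, 0],
  [0, 0.03, -0.08, 0, 0, 0, 0],
  [0, 0.03, -0.08, 0, 0, 0, 0],
  [0, 0.03, -0.08, 0, 0, 0, 0],
  [0, 0.03, -0.08, -0.01, 0, 0, 0],
  [0, 0.03, -0.08, -0.01, 0, 0, 0],
  [0, 0.03, -0.08, -0.01, 0, 0, 0],
  [0, 0, 0, 0, 0, 0, 0],
])

```text
time: 9.22
tool_pos: [0.5236, 0.088, 0.0909]
tcp_rot: [-180.0, -0.0, -160.9]
contact_force: [-3.9, -3.3, 9.5]
finger_gap: 0.0
finger_force: 4.9
```

Emit:
send_rows([
  [0, 0, 0, 0.15, 0, 0, 0],
  [0, 0, 0, 0.15, 0, 0, 0],
  [0, -0.06, 0.16, 0, 0, 0, 0],
  [0, -0.06, 0.16, 0, 0, 0, 0],
  [0, -0.06, 0.16, 0, 0, 0, 0],
  [0, 0, 0, 0, 0, 0, 0],
  [0, 0, 0, -0.15, 0, 0, 0],
  [0, 0, 0, -0.1, 0, 0, 0],
  [0, 0, 0, -0.03, 0, 0, 0],
  [0, 0, 0, 0, 0, 0, 0],
])

```text
time: 10.05
tool_pos: [0.5184, 0.1039, 0.0919]
tcp_rot: [180.0, 0.0, -160.8]
contact_force: [-3.8, 0.0, 14.0]
finger_gap: -0.0001
finger_force: 7.1
```

```bash
python3 - <<'E'
from h import *
print(gap(),gap('top'))
p,d,c=grab('top');print(jigpose(p,c))
a=ptr();b=ptr(n='top');save(np.vstack([a,b]),'r2.png')
E
```

```text
(np.float64(-80.93), np.float64(-78.35), np.float64(2.58)) (np.float64(-82.56), np.float64(-80.25), np.float64(2.31))
((549.3770751953125, 10.40826416015625), (146.74269104003906, 289.1188659667969), 18.78386688232422)
```

View pics/r2.png

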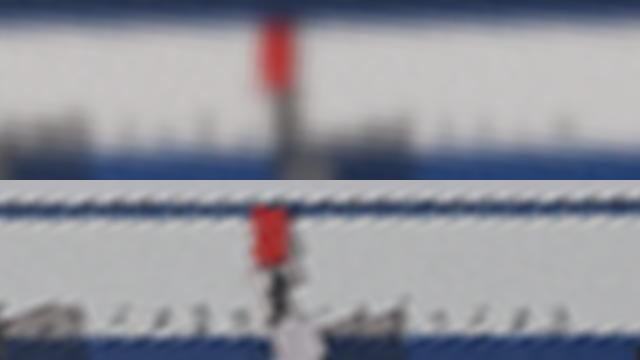

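The strips now show the mark at column 278 (scene) and 270 (top), and the pointer at about 287 and 278. Roughly 2.2 mm remain.

Emit:
send_rows([
  [0, 0.025, -0.075, 0, 0, 0, 0],
  [0, 0.025, -0.075, 0, 0, 0, 0],
  [0, 0, 0, 0, 0, 0, 0],
  [0, 0, 0, 0, 0, 0, 0],
])

```text
time: 10.63
tool_pos: [0.5201, 0.099, 0.0919]
tcp_rot: [-180.0, 0.0, -160.8]
contact_force: [-3.6, -1.1, 13.7]
finger_gap: -0.0002
finger_force: 7.0
```

```bash
cat >> h.py <<'E'
E
python3 - <<'E'
import h
from h import *
def prof(n):
    im=h.ptr(n=n).astype(float); R=slice(98,112) if n=='scene' else slice(95,112)
    dk=np.clip(170-im[R].mean(2),0,None).mean(0)
    s=range(240,312,2); return [int(dk[i]) for i in s]
print(gap(),gap('top'))
print('cols',list(range(240,312,2)));print(prof('scene'));print(prof('top'))
# initial bias check with the saved frames
og=h.grab
h.grab=lambda n:(np.load(n+'0.npz')['p'],None,manip.calibration(n))
print('initial',gap(),gap('top'))
E
```

```text
(np.float64(-80.97), np.float64(-80.48), np.float64(0.49)) (np.float64(-82.57), np.float64(-82.44), np.float64(0.12))
cols [240, 242, 244, 246, 248, 250, 252, 254, 256, 258, 260, 262, 264, 266, 268, 270, 272, 274, 276, 278, 280, 282, 284, 286, 288, 290, 292, 294, 296, 298, 300, 302, 304, 306, 308, 310]
[0, 0, 0, 0, 0, 0, 0, 0, 0, 3, 10, 18, 26, 32, 39, 46, 52, 57, 60, 60, 58, 54, 49, 41, 33, 24, 17, 10, 5, 0, 0, 0, 0, 0, 0, 0]
[0, 0, 0, 0, 0, 2, 3, 6, 14, 25, 42, 62, 81, 97, 106, 109, 105, 96, 85, 75, 66, 60, 56, 51, 44, 37, 28, 21, 14, 8, 3, 0, 0, 0, 0, 0]
initial (np.float64(-80.98), np.float64(-47.85), np.float64(33.13)) (np.float64(-82.59), np.float64(-49.45), np.float64(33.14))
```

Pointer and mark now agree within about 0.3 mm in both cameras. I'll lift clear and go over the lever end.

Emit:
send_rows([
  [0, 0, 0, 0.3, 0, 0, 0],
  [0, 0, 0, 0.8, 0, 0, 0],
  [0, 0, 0, 0.9, 0, 0, 0],
  [0, -0.25, 0.79, 0, 0, 0, 0],
  [0, -0.25, 0.79, 0, 0, 0, 0],
  [0, -0.25, 0.79, 0, 0, 0, 0],
  [0, -0.25, 0.79, 0, 0, 0, 0],
  [0, 0, 0, -0.4, 0, 0, 0],
  [0, 0, 0, -0.4, 0, 0, 0],
  [0, 0, 0, -0.1, 0, 0, 0],
  [0, 0, 0, 0, 0, 0, 0],
])

```text
time: 11.75
tool_pos: [0.4892, 0.1938, 0.1235]
tcp_rot: [-180.0, -0.1, -160.8]
contact_force: [-0.7, -1.2, -0.4]
finger_gap: 0.0
finger_force: 0.0
```

Emit:
send_rows([
  [0, 0, 0, -0.2, 0, 0, 0],
  [0, 0, 0, -0.2, 0, 0, 0],
  [0, 0, 0, -0.2, 0, 0, 0],
  [0, 0, 0, 0, 0, 0, 0],
])

```text
time: 12.08
tool_pos: [0.4901, 0.1955, 0.106]
tcp_rot: [179.9, 0.1, -160.7]
contact_force: [1.1, 1.1, 1.7]
finger_gap: -0.0005
finger_force: 0.5
```

```bash
python3 -c "
from h import *
print(gap(),gap('top'))"
```

```text
(np.float64(-80.98), np.float64(-80.33), np.float64(0.65)) (np.float64(-82.6), np.float64(-82.43), np.float64(0.16))
```

Contact with the lever at light force. I'll press on down.

Emit:
send_rows([
  [0, 0, 0, -0.15, 0, 0, 0],
  [0, 0, 0, -0.15, 0, 0, 0],
  [0, 0, 0, -0.15, 0, 0, 0],
  [0, 0, 0, -0.15, 0, 0, 0],
  [0, 0, 0, -0.15, 0, 0, 0],
  [0, 0, 0, -0.15, 0, 0, 0],
  [0, 0, 0, -0.15, 0, 0, 0],
  [0, 0, 0, -0.1, 0, 0, 0],
  [0, 0, 0, 0, 0, 0, 0],
])

```text
time: 12.93
tool_pos: [0.4894, 0.194, 0.0712]
tcp_rot: [-180.0, -0.1, -160.8]
contact_force: [0.3, -0.8, -0.3]
finger_gap: 0.0
finger_force: 0.0
```

Emit:
send_rows([
  [0, 0, 0, -0.06, 0, 0, 0],
  [0, 0, 0, -0.06, 0, 0, 0],
  [0, 0, 0, 0, 0, 0, 0],
  [0, 0, 0, 0, 0, 0, 0],
])

```text
time: 13.27
tool_pos: [0.4898, 0.1937, 0.068]
tcp_rot: [-180.0, -0.0, -160.8]
contact_force: [0.2, 0.5, -0.6]
finger_gap: 0.0001
finger_force: 0.0
```

Emit:
send_rows([
  [0, 0, 0, -0.05, 0, 0, 0],
  [0, 0, 0, 0, 0, 0, 0],
  [0, 0, 0, 0, 0, 0, 0],
])

```text
time: 13.52
tool_pos: [0.4897, 0.1942, 0.0666]
tcp_rot: [-180.0, -0.0, -160.8]
contact_force: [0.7, 0.2, -0.3]
finger_gap: -0.0002
finger_force: 0.0
```

Emit:
send_rows([
  [0, 0, 0, -0.03, 0, 0, 0],
  [0, 0, 0, 0, 0, 0, 0],
  [0, 0, 0, 0, 0, 0, 0],
])

```text
time: 13.77
tool_pos: [0.4898, 0.1943, 0.0659]
tcp_rot: [180.0, 0.0, -160.8]
contact_force: [0.1, -0.4, 3.7]
finger_gap: -0.0003
finger_force: 1.8
```

Emit:
send_rows([
  [0, 0, 0, -0.03, 0, 0, 0],
  [0, 0, 0, 0, 0, 0, 0],
  [0, 0, 0, 0, 0, 0, 0],
])

```text
time: 14.02
tool_pos: [0.4899, 0.1944, 0.0655]
tcp_rot: [180.0, 0.0, -160.8]
contact_force: [-3.2, -0.8, 10.7]
finger_gap: 0.0
finger_force: 5.6
```

Firm resistance at the flat height, with 10.7 N. I'll lift away and check.

Emit:
send_rows([
  [0, 0, 0, 0.2, 0, 0, 0],
  [0, 0, 0, 0.8, 0, 0, 0],
  [0, 0, 0, 0.9, 0, 0, 0],
  [0, -0.5, 0.6, 0.5, 0, 0, 0],
  [0, -0.5, 0.6, 0.5, 0, 0, 0],
  [0, -0.5, 0.6, 0.5, 0, 0, 0],
  [0, -0.5, 0.6, 0.5, 0, 0, 0],
  [0, -0.5, 0.6, 0.5, 0, 0, 0],
  [0, -0.5, 0.6, 0.5, 0, 0, 0],
  [0, -0.5, 0.6, 0.5, 0, 0, 0],
  [0, -0.5, 0.6, 0, 0, 0, 0],
  [0, -0.5, 0.6, 0, 0, 0, 0],
  [0, 0, 0, 0, 0, 0, 0],
])

```text
time: 15.1
tool_pos: [0.3511, 0.3604, 0.2273]
tcp_rot: [179.9, -0.0, -160.4]
contact_force: [0.0, 0.1, -0.3]
finger_gap: 0.0002
finger_force: 0.0
```

```bash
python3 - <<'E'
from h import *
print(gap(),gap('top'))
p,d,c=grab('top');print(jigpose(p,c))
C=np.array([.5384,.0418]);xa=np.array([.946,.324]);v=np.array([-.324,.946])
ys,xs=np.mgrid[205:275,185:300];ys=ys.ravel();xs=xs.ravel()
X=world(c,np.c_[xs,ys],d[ys,xs]);q=X[:,:2]-C;a=q@xa*1000;b=q@v*1000
for y in range(108,184,8): print(y,int(np.median(X[(abs(a-2)<6)&(abs(b-y)<4),2])*1e4)/10)
s=grab('scene')[0]
P=lambda im,x,y:cv2.resize(im[y:y+75,x:x+200],None,fx=4,fy=4,interpolation=cv2.INTER_CUBIC)
save(np.vstack([P(p,190,165)[:],P(s,260,175)]),'fin.png')
E
```

```text
(np.float64(-88.83), np.float64(-88.31), np.float64(0.52)) (np.float64(-90.48), np.float64(-90.35), np.float64(0.13))
((541.3351440429688, 34.8936767578125), (146.84378051757812, 355.6928405761719), 18.401594161987305)
108 49.1
116 48.0
124 47.1
132 47.7
140 47.2
148 47.3
156 47.3
164 49.5
  return _methods._mean(a, axis=axis, dtype=dtype,
  ret = ret.dtype.type(ret / rcount)
Traceback (most recent call last):
ValueError: cannot convert float NaN to integer
```

```bash
python3 - <<'E'
from h import *
p=grab('top')[0];s=grab('scene')[0]
save(np.vstack([cv2.resize(im,None,fx=4,fy=4,interpolation=cv2.INTER_CUBIC) for im in (p[165:240,190:390],s[175:250,260:460])]),'fin.png')
E
```

```text
(no output)
```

View pics/fin.png

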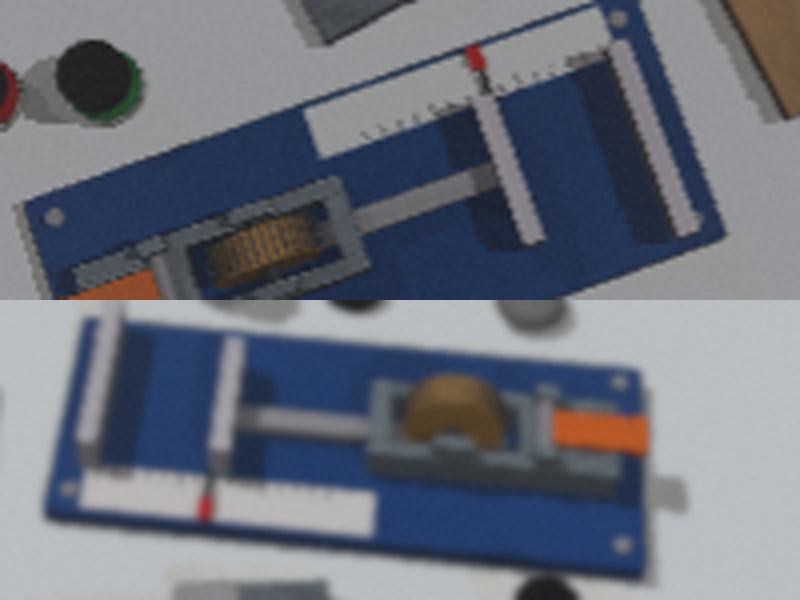

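The pointer meets the mark in both views (top about (480,75), scene about (207,495)). The lever lies flat at scene (600,430), and the robot is clear of everything.

```bash
python3 -c "
from station import manip
print(manip.job_done())"
```

```text
the job is handed in; nothing more can be done
None
```

The job is handed in: the pointer is within about 0.5 mm of the red mark, moved only by the wheel, and the lock lever is pressed flat, but pressing it slid the loose gauge about 8 mm towards its fence end with a 0.5° turn, and I left it there rather than push it back.

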